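# Push two tins home in the tin rack

## Task

Put the two food tins that stand in front of the low wooden two-bay rack away in it by pushing them along the worktop: one tin in each bay, whichever you like, each pushed in through the open front until it rests against the rack's back stop, the flat tin with a long side flat against the stop. Only push: do not lift a tin off the worktop or tip it over. Leave the cup, the kitchen timer and the drink can near them where they stand.

Things in the scene. Friction and masses are not known exactly. Their poses are not given: they have to be found in the camera images.
- rack: Low light-wood bottomless rack, fixed, two bays open at front and top, each 125 mm wide inside, 69 mm deep. Origin: on the worktop, mid front face of the back stop; x points into the stop (the way tins are pushed, away from the robot), y left along it, z up. Stop 274 mm long, 12 thick, 40 high; three walls at y = -133, 0, +133 mm, 8 thick, 30 high, from the stop to x = -69 mm.
- bay_left (a point): Middle of the left bay's back edge: on the worktop at the front face of the back stop, at rack y = +66.5 mm; axes as the rack's.
- bay_right (a point): Middle of the right bay's back edge: on the worktop at the front face of the back stop, at rack y = -66.5 mm; axes as the rack's.
- round_tin: Upright round food tin, green and white with a gold lid, 57 mm across, 72 mm high, about 0.18 kg. Origin: centre of its underside; z up. Home against the stop its origin is 29 mm in front of the stop.
- flat_tin: Flat oblong tin, gold with a dark blue lid and rounded corners, lying flat, about 0.15 kg. Origin: centre of its underside; x across it (61 to 63 mm), y along it (101 to 105 mm), z up, 25 mm high. Home with a long side flat against the stop its origin is about 31 mm in front of the stop, its x along or against the rack's x.
- cup: Green and white cup, 64 mm across, 48 mm high, handle to its -y side; a bystander. Origin on its underside.
- kitchen_timer: Round red and white kitchen timer, 65 mm across, 52 mm high; a bystander. Origin: centre of its underside.
- drink_can: Tall drink can, 66 mm across, 168 mm high; a bystander. Origin: centre of its underside.
Things that resemble listed ones, but are neither listed nor needed, are in the scene too. What is shaped like the round_tin but black, blue or orange is not meant.

How it is judged:
By the outcome, as a careful person would: the job done as asked, in the order asked, and still so for the second after the job is handed in, with the robot touching nothing.
It also fails if it takes over 72 s, if anything falls off the work surface, if the arm or the gripper's body presses on something with over 40 N, if the wrist force passes 120 N, or if a joint passes its speed limit or range.

## Robot

A 7-joint arm with a two-finger parallel gripper is mounted at the origin on a cart in front of the work surface, level with it; the furniture and walls round the work are solid. World frame = base frame: x ahead of the robot, y to its left, z up, the work surface at z = 0. Lengths are in m, angles in degrees, forces in N, time in s.
With the tool pointing down it reaches from about 0.425 to 0.875 m from the base axis. Payload 4.7 kg.
Tool frame: the origin (TCP) lies midway between the tips of the shut fingers; the grasp point (between the pads) lies 19 mm behind it; z points along the fingers, y is the line along which they close (so a half turn about z gives the same grasp; the last joint's range is limited). The gripper opens to 87 mm and grips with 3 to 60 N. Pads are 19 mm wide; open, the fingers measure 117 mm over their backs; the gripper's body (75 mm by 190 mm) begins 51 mm behind the grasp point.
Start: joints at [-64.681, 18.392, -4.016, 83.108, 1.295, 78.541, -3.26], TCP at [0.27, 0.591, 0.223] pointing down, gripper open.
Joint ranges: [-163.93, 163.93], [-17.29, 119.83], [-79.2, 71.16], [3.27, 140.29], [-89.18, 269.18], [5.43, 117.66], [-154.24, 154.24]. Speed limits (degrees/s): [147.25, 147.25, 180, 180, 180, 180, 180].

## Interface

Orientations are given as [roll, pitch, yaw] about the fixed x, y, z axes, in that order (R = Rz(yaw) Ry(pitch) Rx(roll)).
In Python, from cell import env gives the robot as it stands.
- The arm moves only by the tool step_arm, never from a script. Its argument "moves" is a list of rows, each an object with "dp": the shift along the tool's x, y, z in mm, a list of three; "dr": the turn, a rotation vector about the tool's x, y, z in rad, a list of three; "fingers": the closure, from 0 (fully open) to 1 (shut). In form: [{"dp": [dx, dy, dz], "dr": [ax, ay, az], "fingers": fingers}, ...]. A call has exactly 5 rows; each row shifts and turns the commanded pose from where the row before left it, along the tool's axes as they then stand; what a row does not reach is not made up. A row lasts 1/8 s, in which the tool goes at most 62.5 mm and 10.7 degrees, less where a joint would pass 70% of its speed; a pose out of reach is approached as far as the arm can. A call with a gripper value outside its range is refused whole. The fingers move at their own pace and stop on an object; "squeeze" is the grip in N (left out, the last holds). Time passes only in rows, so rows that do not move let the fingers close, or fill a call up. It gives the time, the measured TCP pose, the force, the opening and the grip force at its end, in the units of the state.
- env.get_obs(): the state, without advancing time (a new reading comes with each control period).
- env.read_camera(name): name is "scene" or "top"; returns the picture (400x640x3 uint8, red, green, blue); there is no depth.
- env.camera_model(name): a dict with "fx", "fy", "cx", "cy" (pixels), "R" (3x3) and "t" (3): a world point X has camera coordinates R X + t. Camera axes: x right, y down, z forward; pixel columns grow to the right and rows downward; lengths in m; the calibration is good to about 2 mm. A picture is of the moment at which its call begins. camera_model takes no time and is no camera call.
- env.sign_off(): hands the job in; it is judged then, once.
The state is a dict: "time_s": time; "qpos": joint angles; "joint_velocities": joint speeds; "effort": joint torques, N m; "tool_pos": TCP position; "tool_rot": TCP orientation; "force": force on the tool from outside, world axes, zero at the start; "wrist_torque": the same for the moment, N m; "grip_width": finger opening in m; "grasp_force": force on a finger pad.
Only numpy, scipy, OpenCV 4.12 (cv2) and the standard library are available. Lean on these libraries where they do the work, as an engineer would, in place of code of your own. Each camera call takes 0.05 s, during which the arm holds its last target. There are 200 camera calls.

## Working session

There is one attempt and no reset: what is moved stays moved. The work goes in short steps, Python scripts to look and compute and a tool call to move; the robot and the scene stay as the last step left them, time stands still between calls to the robot, and variables do not carry over. Pictures are saved under pics/ and viewed, at most 10 in all, crops included, and the job is handed in when it is done.

Besides the shell and the picture viewer there is one more tool, called after "Request:" as name([rows], argument=value, ...), one row to a line, values as JSON. step_arm: Moves the arm, as the interface text tells. Its arguments: {"type":"object","properties":{"moves":{"type":"array","items":{"type":"object","properties":{"dp":{"type":"array","items":{"type":"number"}},"dr":{"type":"array","items":{"type":"number"}},"fingers":{"type":"number"}}}},"squeeze":{"type":"number"}},"required":["moves"]}

```bash
mkdir -p pics; python3 - <<'E'
from cell import env
import cv2,numpy as np
for n in("scene","top"):
    im=env.read_camera(n);cv2.imwrite(f"pics/{n}0.png",im[:,:,::-1]);m=env.camera_model(n)
    print(n,m)
o=env.get_obs();print(o)
E
```

```text
scene {'fx': 384.3793449763389, 'fy': 384.3793449763389, 'cx': 325.8685520429166, 'cy': 199.24263954809405, 'R': array([[ 0.71738901, -0.69654481, -0.01335422],
       [-0.38681745, -0.38230426, -0.83917561],
       [ 0.57941805,  0.607181  , -0.54369657]]), 't': array([-0.43264191,  0.22274631,  0.76736486])}
top {'fx': 503.81047499025135, 'fy': 503.81047499025135, 'cx': 309.9011720488021, 'cy': 205.82759344299924, 'R': array([[-2.04372238e-02, -9.99790904e-01,  6.84407071e-04],
       [-9.79905233e-01,  1.98948689e-02, -1.98468963e-01],
       [ 1.98413848e-01, -4.72680869e-03, -9.80106934e-01]]), 't': array([-0.05101077,  0.54596788,  1.30904764])}
{'time_s': 0.1, 'qpos': array([-64.68046296,  18.43479867,  -4.01486709,  83.16651208,
         1.29545628,  78.53915955,  -3.25966648]), 'joint_velocities': array([ 0.08035646, -0.11534229,  0.09158451, -0.14612463, -0.03292835,
       -0.00996257, -0.02890445]), 'effort': array([-7.00088094e-04, -4.92568016e+01, -4.06004721e-01, -3.13399816e+01,
       -6.40825205e-02,  3.93620844e-02,  7.55958786e-05]), 'tool_pos': array([0.26952835, 0.59096546, 0.2215832 ]), 'tool_rot': array([-1.79904779e+02,  5.94773148e-03,  1.55489826e+02]), 'force': array([-0.52637455,  0.38020687, -0.15302581]), 'wrist_torque': array([ 0.01385395,  0.02878355, -0.02728849]), 'grasp_force': 0.0, 'grip_width': 0.08747047144059009}
```

View pics/scene0.png

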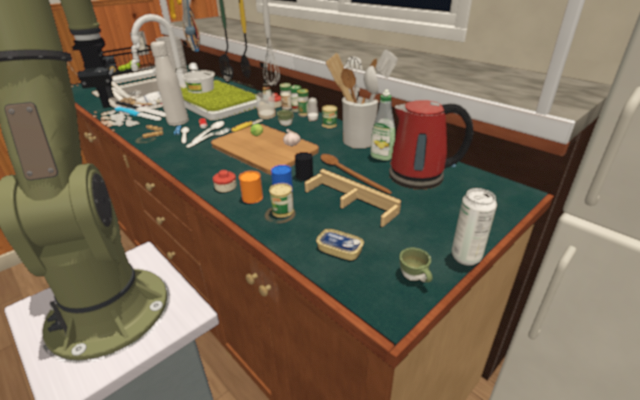

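View pics/top0.png

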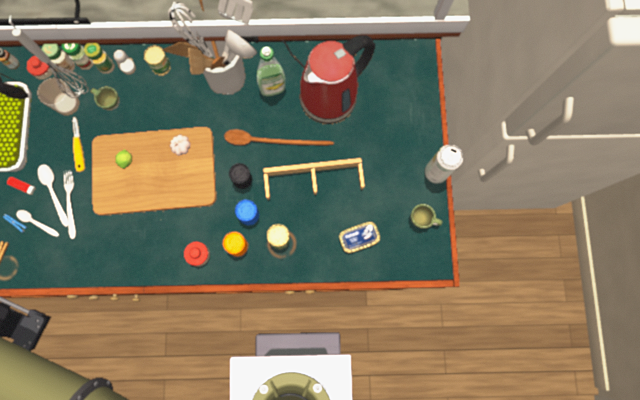

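The scene view shows the green-and-white tin at about (281,202), the flat tin at (340,243), the rack at about (350,195), the cup at (415,265), the can at (474,227) and the timer at (224,181).

In the top view, these could be taken for the round tin: black (240,176), blue (247,211), orange (235,244), gold lid (278,236) and a far jar (157,60). By the description I choose (278,236). The only flat tin is at (360,237).

```bash
python3 - <<'E'
import cv2,numpy as np
t=cv2.imread("pics/top0.png");s=cv2.imread("pics/scene0.png")
a=cv2.resize(t[140:280,220:400],(720,560),interpolation=cv2.INTER_CUBIC);cv2.imwrite("pics/c_top.png",a)
b=cv2.resize(s[160:290,220:420],(800,520),interpolation=cv2.INTER_CUBIC);cv2.imwrite("pics/c_sc.png",b)
E
```

```text
(no output)
```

View pics/c_top.png

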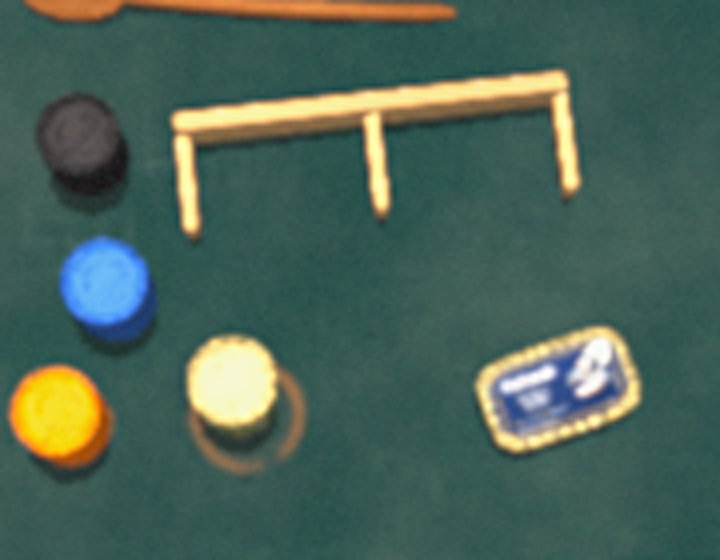

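View pics/c_sc.png

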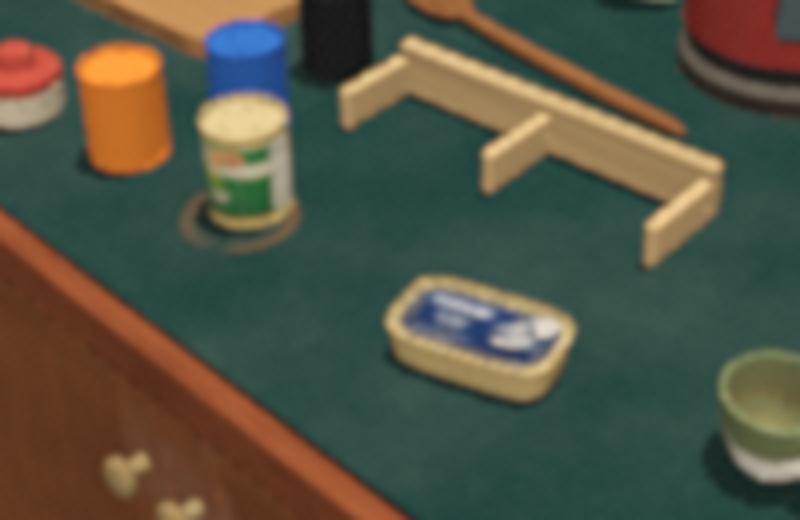

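The crops show gold lid centre near top pixel (278,236), with a printed ring under the tin. The flat tin is centred near (360,237), and the rack stop runs from (263,170) to (361,160).

```bash
cat > h.py <<'E'
import cv2,numpy as np
from cell import env
def ray(n,uv,z):
    m=env.camera_model(n);R=np.array(m['R']);t=np.array(m['t'])
    d=R.T@np.array([(uv[0]-m['cx'])/m['fx'],(uv[1]-m['cy'])/m['fy'],1]);c=-R.T@t
    return c+d*(z-c[2])/d[2]
def blobs(im,box,lo,hi,amin=15):
    x0,y0,x1,y1=box;h=cv2.cvtColor(im[y0:y1,x0:x1],cv2.COLOR_BGR2HSV)
    k=cv2.inRange(h,np.array(lo),np.array(hi))
    cs,_=cv2.findContours(k,cv2.RETR_EXTERNAL,cv2.CHAIN_APPROX_NONE)
    return [c+np.array([x0,y0]) for c in cs if cv2.contourArea(c)>=amin]
E
python3 - <<'E'
from h import *
t=cv2.imread("pics/top0.png");s=cv2.imread("pics/scene0.png")
np.set_printoptions(precision=4,suppress=True)
def show(tag,n,im,box,lo,hi,z):
    for c in blobs(im,box,lo,hi):
        P=np.array([ray(n,p[0],z)[:2] for p in c]); r=cv2.minAreaRect((P*1000).astype(np.float32))
        e=cv2.minAreaRect(c); print(tag,n,'px',np.round(e[0],1),'mm',np.round(r[0],1),np.round(r[1],1),round(r[2],1))
G=(15,60,150),(40,255,255)
show('lid','top',t,(262,218,295,248),(15,25,190),(40,255,255),.072)
show('flat','top',t,(335,218,385,256),(0,0,95),(179,255,255),.025)
show('flatB','top',t,(335,218,385,256),(10,40,120),(40,255,255),.025)
show('rack','top',t,(258,154,372,204),(12,60,190),(40,255,255),.04)
show('timer','top',t,(180,238,212,268),(0,120,90),(12,255,255),.045)
show('cup','top',t,(405,200,445,232),(20,60,60),(45,255,255),.04)
show('lid','scene',s,(265,180,296,197),(15,25,150),(40,255,255),.072)
# rack features by hand from crop: (x/4+220,y/4+140)
for nm,(u,v),z in [('stop L front top',(175,133),.04),('stop R front top',(568,92),.04),('stopLback',(174,116),.04),('stopRback',(566,74),.04),
  ('wallL tip',(192,235),.03),('wallM tip',(382,214),.03),('wallR tip',(571,193),.03)]:
    print(nm,ray('top',(u/4+220-.4,v/4+140-.4),z)[:2])
E
```

```text
lid top px [277.5 235. ] mm [464.6  25.1] [55.5 58.6] 89.8
flat top px [360.5 252.5] mm [ 418.7 -197.1] [41.  13.6] 88.8
flat top px [358.5 232.7] mm [ 472.9 -193.7] [ 99.7 114.5] 7.1
flatB top px [359.2 236.6] mm [ 462.4 -195.2] [ 67.5 109.5] 17.4
rack top px [313.4 177.3] mm [628.4 -73.7] [ 84.5 274.5] 5.1
timer top px [195.7 253.4] mm [423.4 246. ] [64.8 63.5] 27.2
cup top px [424.8 215.4] mm [ 514.8 -374.2] [67.  77.2] 13.8
lid scene px [280.5 190. ] mm [460.3  23.3] [60.2 57. ] 44.6
stop L front top [0.6437 0.065 ]
stop R front top [ 0.6677 -0.2087]
stopLback [0.6559 0.0656]
stopRback [ 0.6808 -0.2078]
wallL tip [0.5733 0.0543]
wallM tip [ 0.5855 -0.0774]
wallR tip [ 0.5978 -0.2089]
```

Request:
step_arm([
  {"dp": [-38, -44, 0], "fingers": 0.28},
  {"dp": [-38, -44, 0], "fingers": 0.28},
  {"dp": [-38, -44, 0], "fingers": 0.28},
  {"dp": [-38, -44, 0], "fingers": 0.28},
  {"dp": [-38, -44, 0], "fingers": 0.28},
])

```text
validation failed for argument at $.mo...
```

Request:
step_arm([
  {"dp": [-38, -44, 0], "fingers": 0.28},
  {"dp": [-38, -44, 0], "fingers": 0.28},
  {"dp": [-38, -44, 0], "fingers": 0.28},
  {"dp": [-38, -44, 0], "dr": [0, 0, -0.11], "fingers": 0.28},
  {"dp": [0, 0, 0], "dr": [0, 0, -0.115], "fingers": 0.28},
])

```text
validation failed for argument at $.mo...
```

```bash
cat >> h.py <<'E'
from scipy.spatial.transform import Rotation as Ro
np.set_printoptions(precision=3,suppress=True)
O=np.array([.6557,-.0718]);A=np.radians(5.0);RK=np.array([[np.cos(A),-np.sin(A)],[np.sin(A),np.cos(A)]])
def to_rack(p): return RK.T@(np.array(p)[:2]-O)
def to_world(q): return O+RK@np.array(q)
def plan(xyz,yaw):
    o=env.get_obs();R=Ro.from_euler('xyz',o['tool_rot'],degrees=True)
    T=Ro.from_euler('xyz',[180,0,yaw],degrees=True)
    print('t',round(o['time_s'],2),'tcp',o['tool_pos'],o['tool_rot'],'F',o['force'],'w',round(o['grip_width'],4))
    print('dp mm',R.inv().apply(np.array(xyz)-o['tool_pos'])*1000,'dr',(R.inv()*T).as_rotvec(),'q',o['qpos'])
E
python3 - <<'E'
from h import *
t=cv2.imread("pics/top0.png")
for nm,box,lo,hi in [('orange',(215,225,258,262),(5,120,150),(25,255,255)),('blue',(232,195,264,228),(95,120,120),(125,255,255))]:
    for c in blobs(t,box,lo,hi,60): print(nm,cv2.minEnclosingCircle(c),ray('top',cv2.minEnclosingCircle(c)[0],.06))
print(to_rack([.463,.0243]),to_rack([.4624,-.1952]))
plan([.432,.030,.12],168.4)
E
```

```text
orange ((234.3000030517578, 243.3000030517578), 12.624675750732422) [0.446 0.141 0.06 ]
blue ((245.71856689453125, 210.1287384033203), 11.489740371704102) [0.535 0.111 0.06 ]
[-0.184  0.113] [-0.203 -0.106]
t 0.1 tcp [0.27  0.591 0.222] [-179.905    0.006  155.49 ] F [-0.526  0.38  -0.153] w 0.0875
dp mm [-380.54  -442.844  102.359] dr [-0.002 -0.    -0.225] q [-64.68   18.435  -4.015  83.167   1.295  78.539  -3.26 ]
```

Request:
step_arm([
  {"dp": [-38, -44, 0], "dr": [0, 0, 0], "fingers": 0.28},
  {"dp": [-38, -44, 0], "dr": [0, 0, 0], "fingers": 0.28},
  {"dp": [-38, -44, 0], "dr": [0, 0, 0], "fingers": 0.28},
  {"dp": [-38, -44, 0], "dr": [0, 0, 0], "fingers": 0.28},
  {"dp": [-38, -44, 0], "dr": [0, 0, 0], "fingers": 0.28},
])

```text
time_s: 0.72
tool_pos: [0.3516, 0.3103, 0.2223]
tool_rot: [-180.0, -0.0, 155.5]
force: [1.3, -0.5, 0.2]
grip_width: 0.0628
grasp_force: 0.0
```

Request:
step_arm([
  {"dp": [-38, -44, 0], "dr": [0, 0, 0], "fingers": 0.28},
  {"dp": [-38, -44, 0], "dr": [0, 0, 0], "fingers": 0.28},
  {"dp": [-38, -44, 0], "dr": [0, 0, 0], "fingers": 0.28},
  {"dp": [-38, -44, 0], "dr": [0, 0, -0.11], "fingers": 0.28},
  {"dp": [0, 0, 0], "dr": [0, 0, -0.115], "fingers": 0.28},
])

```text
time_s: 1.35
tool_pos: [0.4174, 0.0844, 0.2225]
tool_rot: [-180.0, 0.0, 168.1]
force: [0.1, 2.0, 0.0]
grip_width: 0.0623
grasp_force: 0.0
```

```bash
python3 - <<'E'
from h import *
plan([.432,.030,.12],168.4)
t=env.read_camera("top")[:,:,::-1].copy();cv2.imwrite("pics/top1.png",t)
E
```

```text
t 1.35 tcp [0.417 0.084 0.223] [-179.999    0.011  168.099] F [0.134 1.953 0.018] w 0.0623
dp mm [-25.485 -50.24  102.538] dr [-0.     0.    -0.005] q [-39.272 -10.868  21.545 113.333   4.085  76.816  59.088]
```

Request:
step_arm([
  {"dp": [-12, -25, 0], "dr": [0, 0, -0.005], "fingers": 0.28},
  {"dp": [-12, -25, 0], "dr": [0, 0, 0], "fingers": 0.28},
  {"dp": [0, 0, 45], "dr": [0, 0, 0], "fingers": 0.28},
  {"dp": [0, 0, 45], "dr": [0, 0, 0], "fingers": 0.28},
  {"dp": [0, 0, 15], "dr": [0, 0, 0], "fingers": 0.28},
])

```text
time_s: 2.02
tool_pos: [0.428, 0.0355, 0.1151]
tool_rot: [-179.9, -0.2, 168.6]
force: [0.2, -1.4, -0.6]
grip_width: 0.0625
grasp_force: 0.0
```

```bash
python3 - <<'E'
from h import *
plan([.432,.030,.013],168.4)
E
```

```text
t 2.02 tcp [0.428 0.036 0.115] [-179.873   -0.244  168.644] F [ 0.247 -1.44  -0.572] w 0.0625
dp mm [ -5.449  -4.411 102.088] dr [-0.002 -0.004  0.004] q [-36.649  -4.854  27.424 121.142   2.533  63.464  68.194]
```

Request:
step_arm([
  {"dp": [-4, -4, 0], "dr": [0, 0, 0], "fingers": 0.28},
  {"dp": [0, 0, 30], "dr": [0, 0, 0], "fingers": 0.28},
  {"dp": [0, 0, 30], "dr": [0, 0, 0], "fingers": 0.28},
  {"dp": [0, 0, 25], "dr": [0, 0, 0], "fingers": 0.28},
  {"dp": [0, 0, 16], "dr": [0, 0, 0], "fingers": 0.28},
])

```text
time_s: 2.65
tool_pos: [0.435, 0.0311, 0.0174]
tool_rot: [179.9, 0.1, 168.7]
force: [-0.0, -0.6, 0.3]
grip_width: 0.0626
grasp_force: 0.0
```

```bash
python3 - <<'E'
from h import *
plan([.432,.030,.013],168.4)
t=env.read_camera("scene")[:,:,::-1].copy();cv2.imwrite("pics/s2.png",cv2.resize(t[120:260,200:380],(720,560),interpolation=cv2.INTER_CUBIC))
E
```

```text
t 2.65 tcp [0.435 0.031 0.017] [179.946   0.127 168.673] F [-0.04  -0.609  0.271] w 0.0626
dp mm [ 2.783 -1.636  4.37 ] dr [0.001 0.002 0.005] q [-35.621   4.857  29.145 125.822  -3.109  49.837  74.11 ]
```

View pics/s2.png

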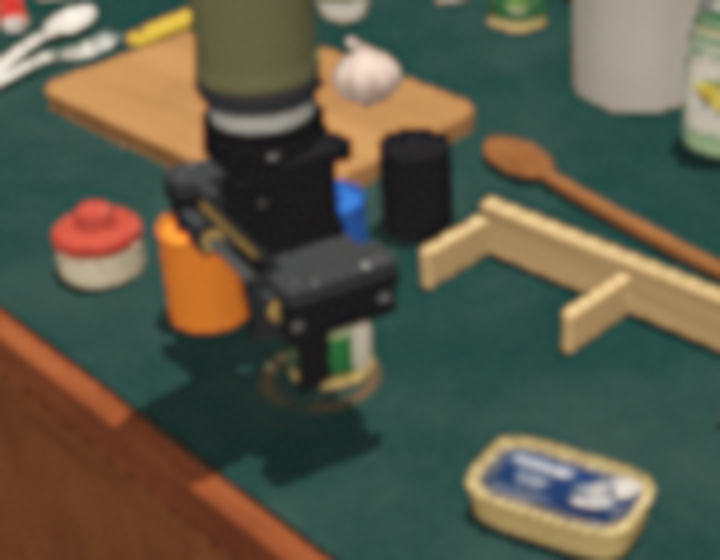

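Request:
step_arm([
  {"dp": [0, 0, 3], "dr": [0, 0, 0], "fingers": 0.49},
  {"dp": [0, 0, 0], "dr": [0, 0, 0], "fingers": 0.49},
  {"dp": [-8, 0, 0], "dr": [0, 0, 0], "fingers": 0.49},
  {"dp": [-10, 0, 0], "dr": [0, 0, 0], "fingers": 0.49},
  {"dp": [-10, 0, 0], "dr": [0, 0, 0], "fingers": 0.49},
])

```text
time_s: 3.32
tool_pos: [0.4606, 0.0258, 0.0143]
tool_rot: [180.0, -0.2, 168.7]
force: [-7.0, 1.8, 10.7]
grip_width: 0.045
grasp_force: 15.7
```

Request:
step_arm([
  {"dp": [-10, 0, 0], "dr": [0, 0, 0], "fingers": 0.49},
  {"dp": [-10, 0, 0], "dr": [0, 0, 0], "fingers": 0.49},
  {"dp": [-10, 0, 0], "dr": [0, 0, 0], "fingers": 0.49},
  {"dp": [-10, 0, 0], "dr": [0, 0, 0], "fingers": 0.49},
  {"dp": [-10, 0, 0], "dr": [0, 0, 0], "fingers": 0.49},
])

```text
time_s: 3.95
tool_pos: [0.5097, 0.0159, 0.0143]
tool_rot: [180.0, -0.1, 168.7]
force: [-6.8, 1.7, 9.8]
grip_width: 0.0447
grasp_force: 16.2
```

```bash
python3 - <<'E'
from h import *
plan([.432,.030,.013],168.4)
print(to_rack(env.get_obs()['tool_pos'][:2]))
t=env.read_camera("scene")[:,:,::-1].copy();cv2.imwrite("pics/s3.png",cv2.resize(t[120:260,200:380],(720,560),interpolation=cv2.INTER_CUBIC))
E
```

```text
t 3.95 tcp [0.51  0.016 0.014] [179.96   -0.143 168.693] F [-6.824  1.654  9.758] w 0.0447
dp mm [78.966 -1.403  1.506] dr [ 0.001 -0.003  0.005] q [-31.463  14.764  29.683 116.086  -9.37   51.524  81.971]
[-0.138  0.1  ]
```

View pics/s3.png

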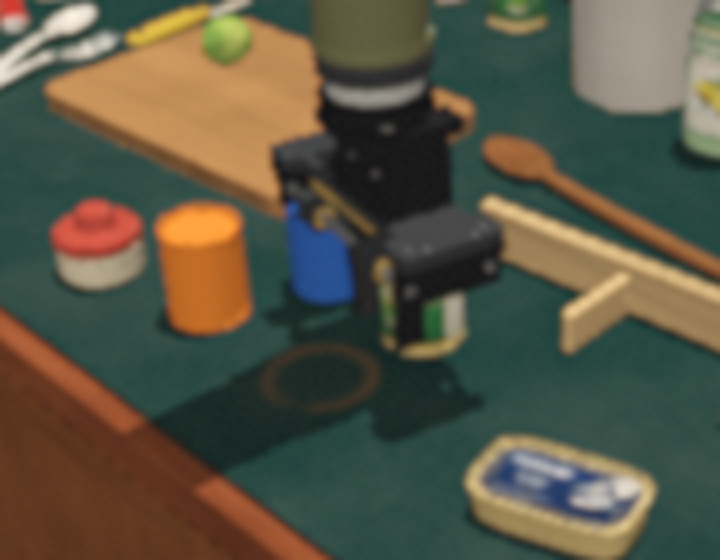

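Request:
step_arm([
  {"dp": [3, 0, 0], "dr": [0, 0, 0], "fingers": 0.49},
  {"dp": [2, 0, 0], "dr": [0, 0, 0], "fingers": 0.46},
  {"dp": [0, 0, 0], "dr": [0, 0, 0], "fingers": 0.46},
  {"dp": [0, 0, -3], "dr": [0, 0, 0], "fingers": 0.46},
  {"dp": [0, 0, 0], "dr": [0, 0, 0], "fingers": 0.46},
])

```text
time_s: 4.62
tool_pos: [0.5052, 0.0165, 0.0169]
tool_rot: [180.0, 0.0, 168.7]
force: [-0.4, -1.1, -0.4]
grip_width: 0.0468
grasp_force: 0.0
```

```bash
python3 - <<'E'
from h import *
plan([.432,.030,.013],168.4)
E
```

```text
t 4.62 tcp [0.505 0.016 0.017] [179.978   0.044 168.671] F [-0.373 -1.101 -0.378] w 0.0468
dp mm [74.445 -1.11   3.86 ] dr [0.    0.001 0.005] q [-31.879  13.84   29.794 116.753  -8.755  51.459  81.339]
```

Request:
step_arm([
  {"dp": [0, 0, -3], "dr": [0, 0, 0], "fingers": 0.46},
  {"dp": [-8, 0, 0], "dr": [0, 0, 0], "fingers": 0.46},
  {"dp": [-10, 0, 0], "dr": [0, 0, 0], "fingers": 0.46},
  {"dp": [-10, 0, 0], "dr": [0, 0, 0], "fingers": 0.46},
  {"dp": [-10, 0, 0], "dr": [0, 0, 0], "fingers": 0.46},
])

```text
time_s: 5.25
tool_pos: [0.5428, 0.0088, 0.0195]
tool_rot: [-180.0, -0.0, 168.7]
force: [-2.2, 1.8, 1.8]
grip_width: 0.047
grasp_force: 1.5
```

```bash
python3 - <<'E'
from h import *
plan([.432,.030,.013],168.4)
print(to_rack(env.get_obs()['tool_pos'][:2]))
t=env.read_camera("scene")[:,:,::-1].copy();cv2.imwrite("pics/s4.png",cv2.resize(t[120:260,220:400],(720,560),interpolation=cv2.INTER_CUBIC))
E
```

```text
t 5.25 tcp [0.543 0.009 0.02 ] [-179.993   -0.02   168.665] F [-2.156  1.794  1.805] w 0.047
dp mm [112.818  -0.967   6.541] dr [-0.    -0.     0.005] q [-29.678  18.09   29.639 111.502 -11.056  53.185  84.076]
[-0.105  0.09 ]
```

View pics/s4.png

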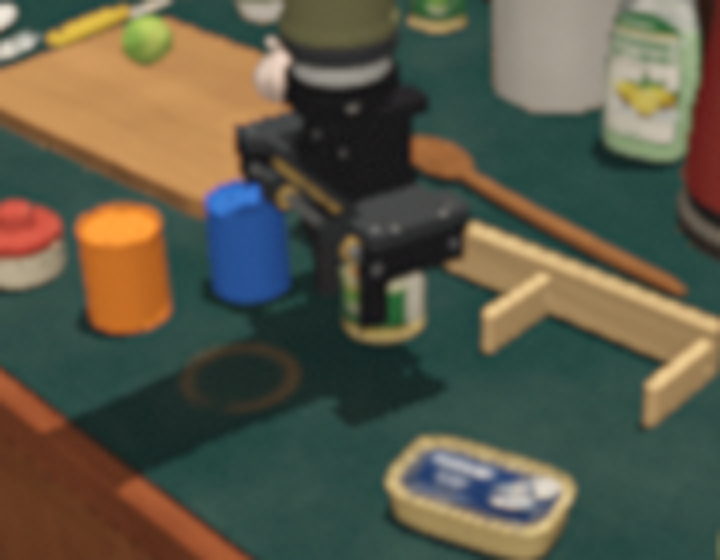

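Request:
step_arm([
  {"dp": [-10, 0, 0], "dr": [0, 0, 0], "fingers": 0.46},
  {"dp": [-10, 0, 0], "dr": [0, 0, 0], "fingers": 0.46},
  {"dp": [-10, 0, 0], "dr": [0, 0, 0], "fingers": 0.46},
  {"dp": [-8, 0, 0], "dr": [0, 0, 0], "fingers": 0.46},
  {"dp": [-6, 0, 0], "dr": [0, 0, 0], "fingers": 0.46},
])

```text
time_s: 5.92
tool_pos: [0.5858, 0.0001, 0.0195]
tool_rot: [-180.0, 0.0, 168.7]
force: [-0.6, -0.4, -1.0]
grip_width: 0.0467
grasp_force: 1.1
```

Request:
step_arm([
  {"dp": [-3, 0, 0], "dr": [0, 0, 0], "fingers": 0.46},
  {"dp": [-2, 0, 0], "dr": [0, 0, 0], "fingers": 0.46},
  {"dp": [-2, 0, 0], "dr": [0, 0, 0], "fingers": 0.46},
  {"dp": [-1, 0, 0], "dr": [0, 0, 0], "fingers": 0.46},
  {"dp": [0, 0, 0], "dr": [0, 0, 0], "fingers": 0.46},
])

```text
time_s: 6.55
tool_pos: [0.5932, -0.0012, 0.0196]
tool_rot: [180.0, 0.0, 168.7]
force: [-0.5, -0.6, -1.0]
grip_width: 0.0472
grasp_force: 0.8
```

```bash
python3 - <<'E'
from h import *
plan([.432,.030,.013],168.4)
print(to_rack(env.get_obs()['tool_pos'][:2]))
E
```

```text
t 6.55 tcp [ 0.593 -0.001  0.02 ] [179.994   0.013 168.673] F [-0.487 -0.643 -0.988] w 0.0472
dp mm [164.196  -1.04    6.555] dr [0.    0.    0.005] q [-26.613  23.746  29.091 104.374 -13.769  55.369  86.974]
[-0.056  0.076]
```

Request:
step_arm([
  {"dp": [-1, 0, 0], "dr": [0, 0, 0], "fingers": 0.46},
  {"dp": [-1, 0, 0], "dr": [0, 0, 0], "fingers": 0.46},
  {"dp": [-1, 0, 0], "dr": [0, 0, 0], "fingers": 0.46},
  {"dp": [0, 0, 0], "dr": [0, 0, 0], "fingers": 0.46},
  {"dp": [0, 0, 0], "dr": [0, 0, 0], "fingers": 0.46},
])

```text
time_s: 7.18
tool_pos: [0.5962, -0.0019, 0.0196]
tool_rot: [180.0, 0.0, 168.7]
force: [-0.4, 0.5, -1.3]
grip_width: 0.0472
grasp_force: 0.7
```

Request:
step_arm([
  {"dp": [-1, 0, 0], "dr": [0, 0, 0], "fingers": 0.46},
  {"dp": [-1, 0, 0], "dr": [0, 0, 0], "fingers": 0.46},
  {"dp": [-1, 0, 0], "dr": [0, 0, 0], "fingers": 0.46},
  {"dp": [0, 0, 0], "dr": [0, 0, 0], "fingers": 0.46},
  {"dp": [0, 0, 0], "dr": [0, 0, 0], "fingers": 0.46},
])

```text
time_s: 7.8
tool_pos: [0.5984, -0.0023, 0.0194]
tool_rot: [-180.0, -0.1, 168.7]
force: [-3.7, -0.3, 1.5]
grip_width: 0.0471
grasp_force: 2.0
```

Request:
step_arm([
  {"dp": [-1, 0, 0], "dr": [0, 0, 0], "fingers": 0.46},
  {"dp": [0, 0, 0], "dr": [0, 0, 0], "fingers": 0.46},
  {"dp": [6, 0, 0], "dr": [0, 0, 0], "fingers": 0.46},
  {"dp": [25, 0, 0], "dr": [0, 0, 0], "fingers": 0.46},
  {"dp": [30, 0, 0], "dr": [0, 0, 0], "fingers": 0.46},
])

```text
time_s: 8.43
tool_pos: [0.5411, 0.0091, 0.02]
tool_rot: [180.0, 0.2, 168.6]
force: [-1.1, -0.3, 0.6]
grip_width: 0.047
grasp_force: 0.0
```

Request:
step_arm([
  {"dp": [10, 0, -50], "dr": [0, 0, 0], "fingers": 0.46},
  {"dp": [0, 0, -50], "dr": [0, 0, 0], "fingers": 1},
  {"dp": [0, -50, 0], "dr": [0, 0, 0.18], "fingers": 1},
  {"dp": [0, -50, 0], "dr": [0, 0, 0.18], "fingers": 1},
  {"dp": [0, -50, 0], "dr": [0, 0, 0.18], "fingers": 1},
])

```text
time_s: 9.05
tool_pos: [0.4765, -0.1288, 0.1204]
tool_rot: [179.9, 0.2, 137.4]
force: [0.1, -0.8, 0.1]
grip_width: 0.015
grasp_force: 0.0
```

Request:
step_arm([
  {"dp": [-20, -40, 0], "dr": [0, 0, 0.18], "fingers": 1},
  {"dp": [-20, -40, 0], "dr": [0, 0, 0.18], "fingers": 1},
  {"dp": [-20, 0, 0], "dr": [0, 0, 0.17], "fingers": 1},
  {"dp": [0, 0, 0], "dr": [0, 0, 0], "fingers": 1},
  {"dp": [0, 0, 0], "dr": [0, 0, 0], "fingers": 1},
])

```text
time_s: 9.68
tool_pos: [0.4534, -0.2269, 0.1195]
tool_rot: [180.0, 0.0, 107.6]
force: [-0.4, -0.3, 0.8]
grip_width: 0.0006
grasp_force: 0.0
```

```bash
python3 - <<'E'
from h import *
plan([.483,-.262,.12],107.4)
t=env.read_camera("top")[:,:,::-1].copy();cv2.imwrite("pics/top5f.png",t)
cv2.imwrite("pics/top5.png",cv2.resize(t[140:280,220:420],(800,560),interpolation=cv2.INTER_CUBIC))
for c in blobs(t,(255,170,310,250),(15,25,190),(40,255,255),60):print(cv2.minEnclosingCircle(c),to_rack(ray('top',cv2.minEnclosingCircle(c)[0],.072)))
E
```

```text
t 9.68 tcp [ 0.453 -0.227  0.12 ] [179.966   0.003 107.553] F [-0.354 -0.341  0.804] w 0.0006
dp mm [-42.392  17.668  -0.442] dr [0.001 0.    0.003] q [-20.74    6.427  47.309 111.986  -5.289  63.718  46.288]
((280.9229736328125, 181.67523193359375), 21.39035415649414) [-0.039  0.09 ]
```

View pics/top5.png

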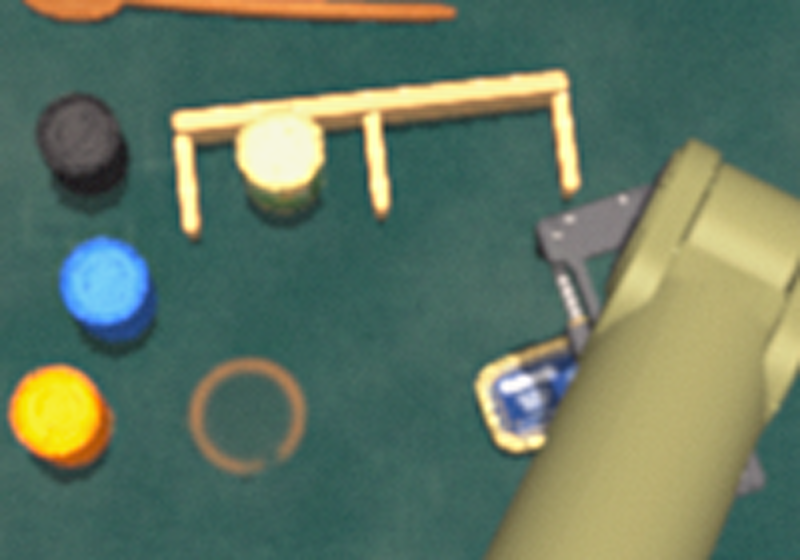

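Request:
step_arm([
  {"dp": [-22, 9, 0], "dr": [0, 0, 0.003], "fingers": 1},
  {"dp": [-22, 9, 0], "dr": [0, 0, 0], "fingers": 1},
  {"dp": [0, 0, 40], "dr": [0, 0, 0], "fingers": 1},
  {"dp": [0, 0, 40], "dr": [0, 0, 0], "fingers": 1},
  {"dp": [0, 0, 0], "dr": [0, 0, 0], "fingers": 1},
])

```text
time_s: 10.35
tool_pos: [0.4811, -0.2621, 0.0369]
tool_rot: [-179.7, -0.2, 107.3]
force: [-0.8, 0.2, 0.1]
grip_width: 0.0005
grasp_force: 0.0
```

```bash
python3 - <<'E'
from h import *
plan([.483,-.262,.012],107.4)
t=env.read_camera("scene")[:,:,::-1].copy();cv2.imwrite("pics/s6.png",cv2.resize(t[180:310,300:480],(720,520),interpolation=cv2.INTER_CUBIC))
E
```

```text
t 10.35 tcp [ 0.481 -0.262  0.037] [-179.7     -0.223  107.332] F [-0.843  0.192  0.057] w 0.0005
dp mm [-0.604  1.998 24.893] dr [-0.005 -0.004 -0.001] q [-13.153  20.493  45.394 110.258 -17.275  56.641  57.5  ]
```

View pics/s6.png

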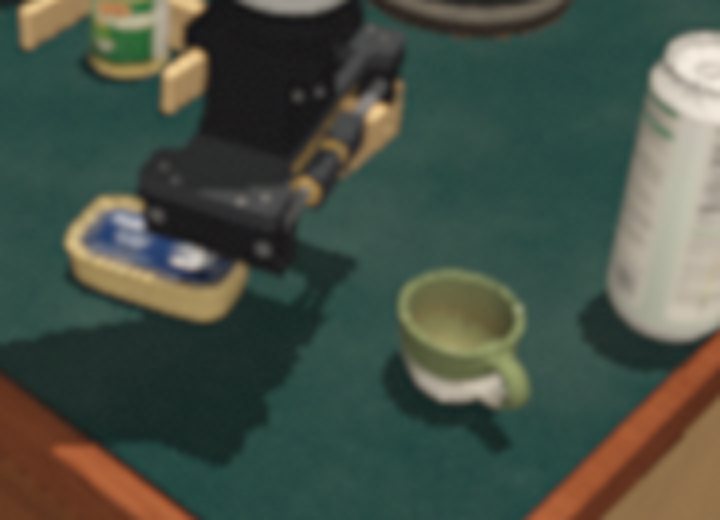

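The crop shows the gripper beside the flat tin's right end (about (200,270) in the crop), with the cup clear at (460,340) and the can clear as well. I'll go down and push the tin about 28 mm to the left.

Request:
step_arm([
  {"dp": [-1, 2, 12], "dr": [0, 0, 0], "fingers": 1},
  {"dp": [0, 0, 12], "dr": [0, 0, 0], "fingers": 1},
  {"dp": [6, 0, 0], "dr": [0, 0, 0], "fingers": 1},
  {"dp": [7, 0, 0], "dr": [0, 0, 0], "fingers": 1},
  {"dp": [7, 0, 0], "dr": [0, 0, 0], "fingers": 1},
])

```text
time_s: 11.02
tool_pos: [0.4797, -0.2453, 0.0159]
tool_rot: [180.0, 0.0, 107.2]
force: [0.0, -0.6, -0.5]
grip_width: 0.0005
grasp_force: 0.4
```

Request:
step_arm([
  {"dp": [7, 0, 0], "dr": [0, 0, 0], "fingers": 1},
  {"dp": [6, 0, 0], "dr": [0, 0, 0], "fingers": 1},
  {"dp": [5, 0, 0], "dr": [0, 0, 0], "fingers": 1},
  {"dp": [0, 0, 0], "dr": [0, 0, 0], "fingers": 1},
  {"dp": [-20, 0, 0], "dr": [0, 0, 0], "fingers": 1},
])

```text
time_s: 11.65
tool_pos: [0.4802, -0.2456, 0.0152]
tool_rot: [180.0, -0.1, 107.3]
force: [0.9, -0.7, -0.7]
grip_width: 0.0004
grasp_force: 0.0
```

Request:
step_arm([
  {"dp": [0, 0, -50], "dr": [0, 0, 0], "fingers": 1},
  {"dp": [0, 0, -55], "dr": [0, 0, 0], "fingers": 1},
  {"dp": [40, -27, 0], "dr": [0, 0, 0], "fingers": 1},
  {"dp": [40, -27, 0], "dr": [0, 0, 0], "fingers": 1},
  {"dp": [0, 0, 0], "dr": [0, 0, 0.18], "fingers": 0.3},
])

```text
time_s: 12.28
tool_pos: [0.4025, -0.1839, 0.1203]
tool_rot: [179.9, -0.3, 96.8]
force: [1.3, -0.1, -0.1]
grip_width: 0.0052
grasp_force: 0.0
```

Request:
step_arm([
  {"dp": [0, 0, 0], "dr": [0, 0, 0.18], "fingers": 0.3},
  {"dp": [0, 0, 0], "dr": [0, 0, 0.18], "fingers": 0.3},
  {"dp": [0, 0, 0], "dr": [0, 0, 0.18], "fingers": 0.3},
  {"dp": [0, 0, 0], "dr": [0, 0, 0.18], "fingers": 0.3},
  {"dp": [0, 0, 0], "dr": [0, 0, 0.18], "fingers": 0.3},
])

```text
time_s: 12.9
tool_pos: [0.4046, -0.1869, 0.1204]
tool_rot: [-180.0, -0.0, 44.9]
force: [-0.3, -0.6, 0.4]
grip_width: 0.0523
grasp_force: 0.0
```

Request:
step_arm([
  {"dp": [0, 0, 0], "dr": [0, 0, 0.18], "fingers": 0.3},
  {"dp": [0, 0, 0], "dr": [0, 0, 0.18], "fingers": 0.3},
  {"dp": [0, 0, 0], "dr": [0, 0, 0.13], "fingers": 0.3},
  {"dp": [0, 0, 0], "dr": [0, 0, 0], "fingers": 0.3},
  {"dp": [0, 0, 0], "dr": [0, 0, 0], "fingers": 0.3},
])

```text
time_s: 13.52
tool_pos: [0.4048, -0.187, 0.1205]
tool_rot: [-180.0, 0.0, 17.4]
force: [-0.3, -1.0, 0.1]
grip_width: 0.061
grasp_force: 0.0
```

```bash
python3 - <<'E'
from h import *
plan([.4085,-.1838,.12],17.4)
for n,box in(('top',(315,215,390,262)),('scene',(300,215,375,265))):
    t=env.read_camera(n)[:,:,::-1].copy();cv2.imwrite(f"pics/{n}7.png",t)
    for c in blobs(t,box,(10,40,120),(40,255,255)):
        P=np.array([ray(n,p[0],.025)[:2] for p in c]);r=cv2.minAreaRect((P*1000).astype(np.float32));print(n,cv2.boundingRect(c),r)
    if n=='top':
        for c in blobs(t,box,(100,100,60),(125,255,255)):
            P=np.array([ray(n,p[0],.025)[:2] for p in c]);r=cv2.minAreaRect((P*1000).astype(np.float32));print('blue',r)
t0=cv2.imread('pics/top0.png')
for c in blobs(t0,(335,218,385,256),(100,100,60),(125,255,255)):
            P=np.array([ray('top',p[0],.025)[:2] for p in c]);r=cv2.minAreaRect((P*1000).astype(np.float32));print('blue0',r)
E
```

```text
t 13.53 tcp [ 0.405 -0.187  0.12 ] [-179.98     0.008   17.35 ] F [-0.252 -0.983  0.132] w 0.061
dp mm [ 4.493 -1.927  0.48 ] dr [-0.     0.    -0.001] q [-22.224  -4.377  42.626 119.421   3.288  63.858 -53.782]
top (329, 225, 27, 20) ((475.1919250488281, -146.8655548095703), (24.130769729614258, 81.8797836303711), 33.089569091796875)
top (351, 215, 39, 47) ((458.4996032714844, -224.99606323242188), (103.04077911376953, 129.70716857910156), 87.04400634765625)
scene (307, 225, 48, 31) ((447.64569091796875, -171.82284545898438), (87.40966796875, 116.30007934570312), 16.69746208190918)
blue0 ((446.6204528808594, -164.93312072753906), (22.886411666870117, 10.74860668182373), 36.76993942260742)
blue0 ((466.9791259765625, -208.41162109375), (36.581600189208984, 43.436912536621094), 20.5764102935791)
```

```bash
python3 - <<'E'
from h import *
for f in('scene0','scene7'):
    t=cv2.imread(f'pics/{f}.png')
    for nm,lo,hi in(('gold',(10,40,120),(40,255,255)),('lidblue',(100,70,40),(130,255,255))):
      for c in blobs(t,(300,215,380,265),lo,hi,60):
        P=np.array([ray('scene',p[0],.025)[:2] for p in c]);r=cv2.minAreaRect((P*1000).astype(np.float32));print(f,nm,cv2.boundingRect(c),r)
E
```

```text
scene0 gold (316, 229, 48, 31) ((453.79620361328125, -196.34185791015625), (85.3124008178711, 110.72809600830078), 18.593706130981445)
scene7 gold (307, 225, 48, 31) ((447.64569091796875, -171.82284545898438), (87.40966796875, 116.30007934570312), 16.69746208190918)
```

Request:
step_arm([
  {"dp": [4, -2, 0], "dr": [0, 0, 0], "fingers": 0.36},
  {"dp": [0, 0, 40], "dr": [0, 0, 0], "fingers": 0.36},
  {"dp": [0, 0, 40], "dr": [0, 0, 0], "fingers": 0.36},
  {"dp": [0, 0, 24], "dr": [0, 0, 0], "fingers": 0.36},
  {"dp": [0, 0, 2], "dr": [0, 0, 0], "fingers": 0.36},
])

```text
time_s: 14.25
tool_pos: [0.4068, -0.1835, 0.0132]
tool_rot: [-179.9, 0.2, 17.3]
force: [0.2, -0.4, 0.1]
grip_width: 0.056
grasp_force: 0.0
```

```bash
python3 - <<'E'
from h import *
plan([.4093,-.185,.014],17)
print(to_rack(env.get_obs()['tool_pos'][:2]))
E
```

```text
t 14.25 tcp [ 0.407 -0.183  0.013] [-179.942    0.219   17.265] F [ 0.235 -0.444  0.061] w 0.056
dp mm [ 1.967  2.195 -0.842] dr [-0.001  0.004  0.005] q [-20.837   7.962  44.101 124.806  -7.114  49.883 -45.13 ]
[-0.258 -0.09 ]
```

Request:
step_arm([
  {"dp": [8, 0, 0], "dr": [0, 0, 0], "fingers": 0.36},
  {"dp": [6, 0, 0], "dr": [0, 0, 0], "fingers": 0.36},
  {"dp": [8, -1, 0], "dr": [0, 0, 0.01], "fingers": 0.36},
  {"dp": [10, -1.2, 0], "dr": [0, 0, 0.02], "fingers": 0.36},
  {"dp": [10, -1.2, 0], "dr": [0, 0, 0.024], "fingers": 0.36},
])

```text
time_s: 14.88
tool_pos: [0.4482, -0.1683, 0.0148]
tool_rot: [-180.0, -0.0, 14.1]
force: [-1.7, -0.4, 2.1]
grip_width: 0.0558
grasp_force: 1.0
```

Request:
step_arm([
  {"dp": [10, -1.2, 0], "dr": [0, 0, 0.024], "fingers": 0.36},
  {"dp": [10, -1.2, 0], "dr": [0, 0, 0.024], "fingers": 0.36},
  {"dp": [10, -1.2, 0], "dr": [0, 0, 0.024], "fingers": 0.36},
  {"dp": [10, -1.2, 0], "dr": [0, 0, 0.024], "fingers": 0.36},
  {"dp": [0, 0, 0], "dr": [0, 0, 0], "fingers": 0.36},
])

```text
time_s: 15.5
tool_pos: [0.487, -0.1551, 0.0146]
tool_rot: [180.0, -0.1, 8.7]
force: [-0.4, -1.5, 0.4]
grip_width: 0.0557
grasp_force: 0.0
```

```bash
python3 - <<'E'
from h import *
plan([.4093,-.185,.014],5)
print(to_rack(env.get_obs()['tool_pos'][:2]))
for n,box in(('scene',(290,200,375,265)),('top',(315,190,385,262))):
    t=env.read_camera(n)[:,:,::-1].copy();cv2.imwrite(f"pics/{n}8.png",t)
    for c in blobs(t,box,(10,40,120),(40,255,255),60):
        P=np.array([ray(n,p[0],.025)[:2] for p in c]);r=cv2.minAreaRect((P*1000).astype(np.float32));print(n,cv2.boundingRect(c),r)
E
```

```text
t 15.5 tcp [ 0.487 -0.155  0.015] [179.961  -0.079   8.679] F [-0.37  -1.453  0.375] w 0.0557
dp mm [-81.3    17.795   0.526] dr [ 0.001 -0.001  0.064] q [-22.731  16.605  41.956 116.431 -14.065  51.827 -54.521]
[-0.175 -0.068]
scene (349, 222, 18, 17) ((523.953369140625, -198.0067901611328), (74.84184265136719, 25.361942291259766), 6.156552314758301)
scene (328, 222, 15, 13) ((489.82568359375, -150.31155395507812), (25.220829010009766, 53.523136138916016), 5.642033576965332)
top (315, 190, 70, 72) ((504.4774169921875, -152.2830047607422), (137.6317596435547, 262.5292663574219), 61.47547149658203)
```

Request:
step_arm([
  {"dp": [-15, 0, 0], "dr": [0, 0, 0], "fingers": 0.36},
  {"dp": [0, 0, -40], "dr": [0, 0, 0], "fingers": 0.36},
  {"dp": [-20, -55, -20], "dr": [0, 0, 0], "fingers": 0.36},
  {"dp": [0, -60, 0], "dr": [0, 0, 0], "fingers": 0.36},
  {"dp": [0, -60, 0], "dr": [0, 0, 0.064], "fingers": 0.36},
])

```text
time_s: 16.23
tool_pos: [0.4234, 0.0134, 0.075]
tool_rot: [-179.9, -0.1, 4.8]
force: [-0.1, 0.6, 0.5]
grip_width: 0.0561
grasp_force: 0.0
```

Request:
step_arm([
  {"dp": [0, -60, 0], "dr": [0, 0, 0], "fingers": 0.36},
  {"dp": [0, 0, 0], "dr": [0, 0, 0], "fingers": 0.36},
  {"dp": [0, 0, 0], "dr": [0, 0, 0], "fingers": 0.36},
  {"dp": [0, 0, 0], "dr": [0, 0, 0], "fingers": 0.36},
  {"dp": [0, 0, 0], "dr": [0, 0, 0], "fingers": 0.36},
])

```text
time_s: 16.85
tool_pos: [0.4195, 0.0707, 0.0745]
tool_rot: [-180.0, 0.0, 4.8]
force: [0.1, -0.6, 0.4]
grip_width: 0.0557
grasp_force: 0.0
```

```bash
python3 - <<'E'
from h import *
plan([.4093,-.185,.014],5)
t=env.read_camera('top')[:,:,::-1].copy();cv2.imwrite("pics/top9.png",t)
for c in blobs(t,(315,190,385,250),(10,40,120),(40,255,255),60):
    P=np.array([ray('top',p[0],.025)[:2] for p in c]);r=cv2.minAreaRect((P*1000).astype(np.float32));print(cv2.boundingRect(c),r,'rack',to_rack(np.array(r[0])/1000))
for c in blobs(t,(270,160,307,195),(15,25,200),(40,110,255),60):print('lid',cv2.boundingRect(c),cv2.minEnclosingCircle(c),to_rack(ray('top',cv2.minEnclosingCircle(c)[0],.072)))
E
```

```text
t 16.85 tcp [0.42  0.071 0.075] [-179.995    0.002    4.819] F [ 0.089 -0.57   0.363] w 0.0557
dp mm [-31.656 253.924  60.497] dr [-0.     0.    -0.003] q [-44.632  -2.546  31.222 124.383   1.553  57.805 -99.443]
(321, 200, 42, 27) ((528.3822021484375, -149.2813720703125), (69.0492935180664, 109.95970153808594), 8.486759185791016) rack [-0.134 -0.066]
lid (270, 164, 37, 23) ((288.0979309082031, 168.00367736816406), 18.344402313232422) [-0.003  0.067]
```

Request:
step_arm([
  {"dp": [5, 58, 0], "dr": [0, 0, 0], "fingers": 0.36},
  {"dp": [5, 58, 0], "dr": [0, 0, 0], "fingers": 0.36},
  {"dp": [5, 58, 0], "dr": [0, 0, 0], "fingers": 0.36},
  {"dp": [5, 57, 0], "dr": [0, 0, -0.02], "fingers": 0.36},
  {"dp": [0, 0, 30], "dr": [0, 0, 0], "fingers": 0.36},
])

```text
time_s: 17.52
tool_pos: [0.4617, -0.1628, 0.0466]
tool_rot: [179.8, -0.4, 5.6]
force: [0.3, 2.2, -0.3]
grip_width: 0.0555
grasp_force: 0.0
```

Request:
step_arm([
  {"dp": [0, 0, 30], "dr": [0, 0, 0], "fingers": 0.36},
  {"dp": [0, 0, 0], "dr": [0, 0, 0], "fingers": 0.36},
  {"dp": [0, 0, 0], "dr": [0, 0, 0], "fingers": 0.36},
  {"dp": [0, 0, 0], "dr": [0, 0, 0], "fingers": 0.36},
  {"dp": [0, 0, 0], "dr": [0, 0, 0], "fingers": 0.36},
])

```text
time_s: 18.15
tool_pos: [0.4603, -0.1563, 0.0155]
tool_rot: [-180.0, -0.1, 6.1]
force: [-1.0, -0.2, 0.5]
grip_width: 0.0556
grasp_force: 0.0
```

```bash
python3 - <<'E'
from h import *
plan([*to_world([-.186,-.067]),.014],6)
print(to_rack(env.get_obs()['tool_pos'][:2]))
E
```

```text
t 18.15 tcp [ 0.46  -0.156  0.016] [-179.991   -0.121    6.14 ] F [-0.993 -0.217  0.496] w 0.0556
dp mm [16.07   0.155  1.539] dr [-0.    -0.002  0.002] q [-26.146  13.739  45.924 119.84  -12.741  51.101 -56.851]
[-0.202 -0.067]
```

Request:
step_arm([
  {"dp": [12, 0, 0], "dr": [0, 0, 0], "fingers": 0.36},
  {"dp": [10, 0, 0], "dr": [0, 0, 0], "fingers": 0.36},
  {"dp": [8, 0, 0], "dr": [0, 0, 0.01], "fingers": 0.36},
  {"dp": [8, 0, 0], "dr": [0, 0, 0.01], "fingers": 0.36},
  {"dp": [10, 0, 0], "dr": [0, 0, 0], "fingers": 0.36},
])

```text
time_s: 18.77
tool_pos: [0.5072, -0.1517, 0.0143]
tool_rot: [-180.0, 0.1, 4.9]
force: [-0.8, -0.4, 0.4]
grip_width: 0.0557
grasp_force: 0.7
```

Request:
step_arm([
  {"dp": [10, 0, 0], "dr": [0, 0, 0], "fingers": 0.36},
  {"dp": [10, 0, 0], "dr": [0, 0, 0], "fingers": 0.36},
  {"dp": [10, 0, 0], "dr": [0, 0, 0], "fingers": 0.36},
  {"dp": [10, 0, 0], "dr": [0, 0, 0], "fingers": 0.36},
  {"dp": [8, 0, 0], "dr": [0, 0, 0], "fingers": 0.36},
])

```text
time_s: 19.4
tool_pos: [0.5557, -0.1473, 0.0145]
tool_rot: [180.0, -0.0, 5.0]
force: [0.0, -0.2, -0.4]
grip_width: 0.0561
grasp_force: 0.5
```

```bash
python3 - <<'E'
from h import *
plan([*to_world([-.0715,-.067]),.014],5)
print(to_rack(env.get_obs()['tool_pos'][:2]))
E
```

```text
t 19.4 tcp [ 0.556 -0.147  0.015] [179.998  -0.008   4.988] F [ 0.046 -0.23  -0.386] w 0.0561
dp mm [34.695  0.511  0.529] dr [ 0. -0. -0.] q [-22.858  24.972  42.072 107.519 -20.172  55.121 -56.715]
[-0.106 -0.066]
```

Request:
step_arm([
  {"dp": [8, 0, 0], "dr": [0, 0, 0], "fingers": 0.36},
  {"dp": [8, 0, 0], "dr": [0, 0, 0], "fingers": 0.36},
  {"dp": [8, 0, 0], "dr": [0, 0, 0], "fingers": 0.36},
  {"dp": [4, 0, 0], "dr": [0, 0, 0], "fingers": 0.36},
  {"dp": [2, 0, 0], "dr": [0, 0, 0], "fingers": 0.36},
])

```text
time_s: 20.02
tool_pos: [0.5849, -0.1448, 0.0146]
tool_rot: [-180.0, 0.0, 5.0]
force: [-1.4, -0.2, 1.8]
grip_width: 0.0557
grasp_force: 0.7
```

Request:
step_arm([
  {"dp": [1, 0, 0], "dr": [0, 0, 0], "fingers": 0.36},
  {"dp": [1, 0, 0], "dr": [0, 0, 0], "fingers": 0.36},
  {"dp": [1, 0, 0], "dr": [0, 0, 0], "fingers": 0.36},
  {"dp": [1, 0, 0], "dr": [0, 0, 0], "fingers": 0.36},
  {"dp": [0, 0, 0], "dr": [0, 0, 0], "fingers": 0.36},
])

```text
time_s: 20.65
tool_pos: [0.589, -0.1444, 0.0146]
tool_rot: [180.0, -0.0, 5.0]
force: [-1.0, 0.2, 0.2]
grip_width: 0.0553
grasp_force: 0.4
```

Request:
step_arm([
  {"dp": [1, 0, 0], "dr": [0, 0, 0], "fingers": 0.36},
  {"dp": [1, 0, 0], "dr": [0, 0, 0], "fingers": 0.36},
  {"dp": [1, 0, 0], "dr": [0, 0, 0], "fingers": 0.36},
  {"dp": [0, 0, 0], "dr": [0, 0, 0], "fingers": 0.36},
  {"dp": [0, 0, 0], "dr": [0, 0, 0], "fingers": 0.36},
])

```text
time_s: 21.28
tool_pos: [0.592, -0.1442, 0.0146]
tool_rot: [180.0, -0.0, 5.0]
force: [-1.1, 0.2, 0.6]
grip_width: 0.0556
grasp_force: 0.3
```

Request:
step_arm([
  {"dp": [1, 0, 0], "dr": [0, 0, 0], "fingers": 0.36},
  {"dp": [1, 0, 0], "dr": [0, 0, 0], "fingers": 0.36},
  {"dp": [1, 0, 0], "dr": [0, 0, 0], "fingers": 0.36},
  {"dp": [0, 0, 0], "dr": [0, 0, 0], "fingers": 0.36},
  {"dp": [0, 0, 0], "dr": [0, 0, 0], "fingers": 0.36},
])

```text
time_s: 21.9
tool_pos: [0.5932, -0.1442, 0.0144]
tool_rot: [-179.9, 0.2, 4.9]
force: [-6.3, 0.9, 3.3]
grip_width: 0.0555
grasp_force: 3.0
```

Request:
step_arm([
  {"dp": [1, 0, 0], "dr": [0, 0, 0], "fingers": 0.36},
  {"dp": [1, 0, 0], "dr": [0, 0, 0], "fingers": 0.36},
  {"dp": [0, 0, 0], "dr": [0, 0, 0], "fingers": 0.36},
  {"dp": [0, 0, 0], "dr": [0, 0, 0], "fingers": 0.36},
  {"dp": [-8, 0, 0], "dr": [0, 0, 0], "fingers": 0.36},
])

```text
time_s: 22.52
tool_pos: [0.5895, -0.1445, 0.0147]
tool_rot: [180.0, -0.1, 5.0]
force: [1.2, 0.1, 0.4]
grip_width: 0.0555
grasp_force: 0.0
```

Request:
step_arm([
  {"dp": [-40, 0, 0], "dr": [0, 0, 0], "fingers": 0.36},
  {"dp": [-40, 0, 0], "dr": [0, 0, 0], "fingers": 0.36},
  {"dp": [-30, 0, -50], "dr": [0, 0, 0], "fingers": 0.36},
  {"dp": [-10, -30, -40], "dr": [0, 0, 0], "fingers": 0.36},
  {"dp": [0, 0, 0], "dr": [0, 0, 0], "fingers": 0.36},
])

```text
time_s: 23.15
tool_pos: [0.4695, -0.1228, 0.1077]
tool_rot: [-179.8, -0.5, 5.2]
force: [0.9, 0.1, 0.2]
grip_width: 0.0558
grasp_force: 0.0
```

```bash
python3 - <<'E'
from h import *
plan([*to_world([-.0715,-.067]),.014],5)
t=env.read_camera('top')[:,:,::-1].copy();cv2.imwrite("pics/top10f.png",t)
s=env.read_camera('scene')[:,:,::-1]
a=cv2.resize(t[145:245,250:375],(500,400),interpolation=cv2.INTER_CUBIC)
b=cv2.resize(s[160:260,300:350+25],(300,400),interpolation=cv2.INTER_CUBIC)
cv2.imwrite("pics/end.png",np.hstack([a,b]))
E
```

```text
t 23.15 tcp [ 0.47  -0.123  0.108] [-179.813   -0.542    5.165] F [0.896 0.099 0.211] w 0.0558
dp mm [117.427  33.118  94.7  ] dr [-0.003 -0.009  0.003] q [-34.987   3.25   48.577 115.844  -3.169  61.588 -69.801]
```

View pics/end.png

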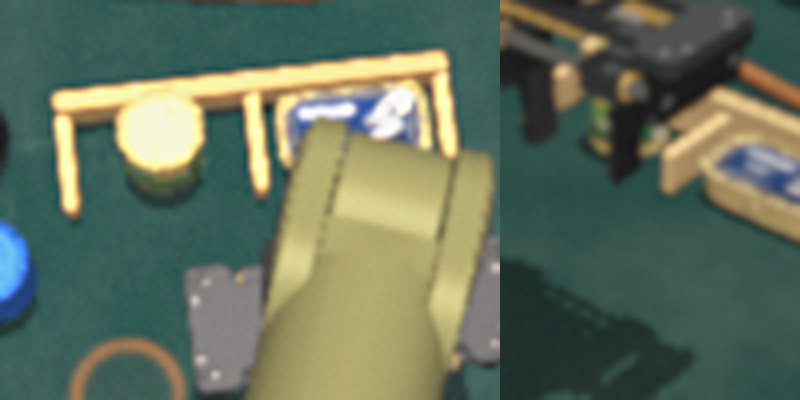

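The crop shows both tins in their bays. The round tin's lid is at top pixel (290,178), and the flat tin at about (338,175) is along the stop, partly under the arm. I'll clear the arm and check the numbers.

Request:
step_arm([
  {"dp": [-20, 0, -50], "dr": [0, 0, 0], "fingers": 0.36},
  {"dp": [0, -50, -20], "dr": [0, 0, 0], "fingers": 0.36},
  {"dp": [0, -60, 0], "dr": [0, 0, 0], "fingers": 0.36},
  {"dp": [0, -60, 0], "dr": [0, 0, 0], "fingers": 0.36},
  {"dp": [0, -60, 0], "dr": [0, 0, 0], "fingers": 0.36},
])

```text
time_s: 23.88
tool_pos: [0.4267, 0.1037, 0.1733]
tool_rot: [180.0, 0.1, 4.9]
force: [1.0, -0.1, 1.0]
grip_width: 0.0559
grasp_force: 0.0
```

Request:
step_arm([
  {"dp": [0, -60, 0], "dr": [0, 0, 0], "fingers": 0.36},
  {"dp": [0, -60, 0], "dr": [0, 0, 0], "fingers": 0.36},
  {"dp": [0, 0, 0], "dr": [0, 0, 0], "fingers": 0.36},
  {"dp": [0, 0, 0], "dr": [0, 0, 0], "fingers": 0.36},
  {"dp": [0, 0, 0], "dr": [0, 0, 0], "fingers": 0.36},
])

```text
time_s: 24.5
tool_pos: [0.4169, 0.2201, 0.1738]
tool_rot: [179.9, 0.1, 4.8]
force: [-0.1, -0.1, 1.7]
grip_width: 0.0558
grasp_force: 0.0
```

```bash
python3 - <<'E'
from h import *
t=env.read_camera('top')[:,:,::-1].copy();s=env.read_camera('scene')[:,:,::-1].copy();cv2.imwrite("pics/top11.png",t);cv2.imwrite("pics/s11.png",s)
print('lid',to_rack(ray('top',(289.7,177.9),.072)))
# sub-pixel lid: bright, low-saturation cream
for S in (90,110):
  for c in blobs(t,(278,166,303,190),(15,20,205),(40,S,255),60):print(S,cv2.boundingRect(c),cv2.minEnclosingCircle(c),to_rack(ray('top',cv2.minEnclosingCircle(c)[0],.072)))
# flat tin near (front) edge and side ends: non-green pixels inside the bay
g=cv2.cvtColor(t,cv2.COLOR_BGR2HSV);k=cv2.inRange(g,(10,40,110),(40,255,255))
pts=[]
for u in range(326,352,2):
    col=np.where(k[172:200,u])[0]
    p=to_rack(ray('top',(u,172+col.max()),.025)) if len(col) else None
    pts.append(p)
P=np.array([p for p in pts if p is not None]);print('front edge rack mm',np.round(P*1000,1).tolist());print('slope deg',np.degrees(np.arctan(np.polyfit(P[:,1],P[:,0],1)[0])))
t0=cv2.imread('pics/top0.png')
for a,b in(((180,238),(212,268)),((405,200),(445,232)),((420,140),(465,188))):
    print('bystander diff',np.abs(t[a[1]:b[1],a[0]:b[0]].astype(int)-t0[a[1]:b[1],a[0]:b[0]]).mean())
E
```

```text
lid [-0.031  0.066]
90 (278, 166, 25, 20) ((290.4833984375, 172.8009490966797), 13.374890327453613) [-0.017  0.062]
110 (278, 166, 25, 21) ((290.263427734375, 172.8225860595703), 13.57562255859375) [-0.017  0.063]
front edge rack mm [[-60.9, -31.1], [-61.5, -36.6], [-62.1, -42.2], [-62.7, -47.7], [-60.4, -53.6], [-61.0, -59.1], [-61.6, -64.7], [-62.2, -70.2], [-62.8, -75.8], [-60.6, -81.7], [-61.2, -87.2], [-61.8, -92.7], [-59.5, -98.6]]
slope deg -0.6044031183597953
bystander diff 39.74270833333333
bystander diff 7.926041666666666
bystander diff 8.370987654320988
```

```bash
python3 - <<'E'
from h import *
t=cv2.imread('pics/top11.png');t0=cv2.imread('pics/top0.png');s=cv2.imread('pics/s11.png');s0=cv2.imread('pics/scene0.png')
for nm,a,b,x in(('timer s',s,s0,(210,168,240,194)),('cup t',t,t0,(405,200,445,232)),('cup s',s,s0,(395,245,440,287)),('can s',s,s0,(450,185,500,268)),('can t',t,t0,(420,140,465,188)),('table',t,t0,(380,60,420,120))):
    u,v=[cv2.cvtColor(i[x[1]:x[3],x[0]:x[2]],cv2.COLOR_BGR2GRAY).astype(np.float32) for i in(a,b)]
    print(nm,np.abs(u-v).mean(),'shift px',cv2.phaseCorrelate(v,u))
E
```

```text
timer s 10.742308 shift px ((0.01913973131417457, 0.5842280310191317), 0.7924087444941202)
cup t 8.371094 shift px ((0.0994488902837034, -0.06578170954340834), 0.9797636821866036)
cup s 8.885715 shift px ((0.43021718942187803, 0.5223999670892034), 0.92961701899399)
can s 10.669639 shift px ((-0.010803256700100405, 0.005979575329298825), 0.992784085061815)
can t 8.482408 shift px ((0.45774587542575773, -0.0590892892988748), 0.9899303807152642)
table 6.73 shift px ((0.0022359334592430002, -0.009165550462157057), 1.0723589237531026)
```

```bash
python3 -c "
from cell import env
print(env.sign_off())"
```

```text
the job is handed in; nothing more can be done
None
```

I pushed the round tin into the left bay and the flat tin into the right bay, each until contact with the back stop (flat tin's long side within about 1° of it); the cup, timer and can showed no movement, and the job is handed in at about 25 s.

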